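# Pack out a test chamber with spacers and hold the sprung jaw shut

## Robot

A 7-joint arm with a two-finger parallel gripper is mounted at the origin on the work surface. World frame = base frame: x ahead of the robot, y to its left, z up, the work surface at z = 0. Lengths are in m, angles in rad, forces in N, time in s.
With the tool pointing down it reaches from about 0.425 to 0.95 m from the base axis. Payload 4.7 kg.
Tool frame: the origin (TCP) lies between the finger pads; the fingertips stand 25 mm ahead of it and the grasp point (between the pads) lies 6 mm ahead of it; x points along the fingers, z is the direction in which the jaws open and shut, and the axes are right-handed (so a half turn about x gives the same grasp; the last joint's range is limited). The gripper opens to 85 mm and grips with 20 to 120 N. Pads are 22 mm wide; open, the fingers measure 114 mm over their backs; the gripper's body (76 mm by 85 mm) begins 54 mm behind the grasp point. The pads swing forward as they close: fully open they stand 13 mm farther back than shut.
Start: joints at [-1.178, 0.469, -0.049, 1.532, 0.024, 1.141, -0.082], TCP at [0.276, 0.616, 0.256] pointing down, gripper open.
Joint ranges: [-2.59, 2.59], [-0.33, 1.99], [-1.39, 1.29], [0.1, 2.45], [-1.04, 4.18], [0.21, 1.99], [-2.66, 2.66]. Speed limits (rad/s): [2.57, 2.57, 3.14, 3.14, 3.14, 3.14, 3.14].

## Interface

Orientations are given as a 3x3 rotation matrix whose columns are the frame's x, y, z axes.
In Python, from rig import * gives the robot as it stands. Calls block until the motion is done:
- movep(position, orientation): joint-space move of the TCP to a pose.
- move_l(position, attitude=None, feed=0.15, until_force=None): straight line of the TCP; attitude=None keeps the orientation; feed is the mean speed in m/s. With until_force (N) it stops when the force on the tool has changed by that much, and returns True; else False.
- move_joints(angles): joint-space move.
- command_gripper(opening, newtons=None): finger opening in m; newtons is the grip in N (None keeps the last); returns when the fingers have stopped.
- sleep(seconds).
- inverse_kinematics(position, orientation): joint angles nearest the present ones, or None.
- sense(): the state.
- camera(name): name is "scene" or "top" or "wrist"; returns (picture, depth): 384x512x3 uint8, red, green, blue; 384x512 float32, m along the optical axis (not along the pixel's ray), 0 where there is no reading.
- camera_params(name): a dict with "K" (3x3 intrinsics, pixels), "position" and "rotation" of the camera in the world; the wrist camera has in their place "tool_from_camera" (4x4, takes a point from camera to tool coordinates, whose origin is the TCP and whose axes are the tool frame's). Camera axes: x right, y down, z forward; pixel columns grow to the right and rows downward; lengths in m; the calibration is good to about 2 mm. The wrist camera is an equidistant fisheye: a pixel r from the principal point sees the ray r / f radians off the axis. A picture is of the moment at which its call begins: read the wrist's pose just before it. camera_params takes no time and is no camera call.
A pose or a line that the arm cannot do raises Unreachable and nothing moves.
- finish_job(): hands the job in, once; it reports no verdict.
The state is a dict: "time_s": time; "joint_pos": joint angles; "qd": joint speeds; "joint_efforts": joint torques, N m; "position": TCP position; "tcp_rot": TCP orientation; "wrist_force": force on the tool from outside, world axes, zero at the start; "ft_torque": the same for the moment, N m; "finger_gap": finger opening in m.
Only numpy, scipy, OpenCV 4.12 (cv2) and the standard library are available. Lean on these libraries where they do the work, as an engineer would, in place of code of your own. Each camera call takes 0.05 s, during which the arm holds its last target.

## Task

Take spacers from the white rack and stand them upright, side by side, in the channel between the test chamber's black foot and the brass nose of the sliding jaw, adding one after another until the gap left is too small for one more. Then slide the red-handled jaw up so that its nose closes on the stack and pinches it gently against the chamber, the nose's spring pressed about half-way in, and finish while holding the jaw there, because it springs back if let go. Leave the bottle, the cup and the syringe alone.

Things in the scene. Friction and masses are not known exactly. Their poses are not given: they have to be found in the camera images.
- fixture: aluminium base plate 100 x 256 x 12 mm with a channel along its y, fixed to the bench. Origin: centre of its underside, on the bench. The channel floor is 12 mm above the bench, 42 mm wide (x from -21 to +21 mm) between two steel rails 12 mm thick that stand 14 mm above the floor. The jaw sits at the -y end and moves to +y; the chamber is fixed in the channel at the +y end. The channel is centred on x = 0
- chamber_face (a point): middle of the flat face of the test chamber's black foot that looks to the fixture's -y, across the channel, 14 mm above the channel floor. The foot is 40 mm wide and 26 mm tall; the round clear vessel above it begins 10 mm behind this face and is 72 mm tall in all. It is fixed, at a different place along the channel each time: the gap between it and nose_tip, jaw fully back, is 43 to 63 mm. Two spacers do where it is under 53 mm, three where it is wider
- nose_tip (a point): middle of the front face (34 x 22 mm) of the jaw's brass spring nose, which looks to the fixture's +y, 14 mm above the channel floor. It moves with the jaw and is pushed back into it by the stack
- jaw_grip (a point): point on the red handle of the sliding jaw: an upright post 22 mm wide (fixture x) and 12 mm thick (fixture y), standing from 25 to 75 mm above the channel floor; this point is on its axis 55 mm above the floor. The grey carriage under it is 38 x 50 x 26 mm; the nose tip is 48 mm ahead of the post (+y) while its spring is out
- jaw (a joint): travel of the sliding jaw in m, 0 fully back (as it starts) to 0.028 fully forward (towards the chamber, the fixture's +y); friction about 1 N
- nose (a joint): how far the spring nose is pressed into the jaw in m, 0 free to 0.014 fully in; it needs about 2 N to start and 6.3 N half-way (0.6 N more per mm)
- rack: fixed white rack 52 x 156 mm for the four spacers: slots 34 mm apart along its y, slot floor 8 mm above the bench, ribs between slots up to 18 mm above the bench, end lips (along x) to 13 mm. Origin: centre of its underside
- spacer1_mid (a point): yellow plastic spacer, all four alike: 36 mm wide (its x), 60 mm tall; the lower 26 mm is a 16 mm thick foot (thickness along its y), the upper 34 mm a centred fin 8 mm thick and also 36 mm wide. Stands upright in a slot of the rack with its x and y along the rack's. Point: its centre, 30 mm above its underside. About 60 g. Best gripped across the 36 mm width, some 16 mm above this point, so that fingers clear the neighbours and the rails
- spacer2_mid (a point): yellow plastic spacer, all four alike: 36 mm wide (its x), 60 mm tall; the lower 26 mm is a 16 mm thick foot (thickness along its y), the upper 34 mm a centred fin 8 mm thick and also 36 mm wide. Stands upright in a slot of the rack with its x and y along the rack's. Point: its centre, 30 mm above its underside. About 60 g. Best gripped across the 36 mm width, some 16 mm above this point, so that fingers clear the neighbours and the rails
- spacer3_mid (a point): yellow plastic spacer, all four alike: 36 mm wide (its x), 60 mm tall; the lower 26 mm is a 16 mm thick foot (thickness along its y), the upper 34 mm a centred fin 8 mm thick and also 36 mm wide. Stands upright in a slot of the rack with its x and y along the rack's. Point: its centre, 30 mm above its underside. About 60 g. Best gripped across the 36 mm width, some 16 mm above this point, so that fingers clear the neighbours and the rails
- spacer4_mid (a point): yellow plastic spacer, all four alike: 36 mm wide (its x), 60 mm tall; the lower 26 mm is a 16 mm thick foot (thickness along its y), the upper 34 mm a centred fin 8 mm thick and also 36 mm wide. Stands upright in a slot of the rack with its x and y along the rack's. Point: its centre, 30 mm above its underside. About 60 g. Best gripped across the 36 mm width, some 16 mm above this point, so that fingers clear the neighbours and the rails
- bottle_mid (a point): bystander: amber glass bottle with blue cap, 56 mm across, 110 mm tall; its centre, 55 mm up
- cup_mid (a point): bystander: white cup, 60 mm across, 60 mm tall; its centre, 30 mm up
- syringe_mid (a point): bystander: white plastic syringe with blue flanges lying on the bench, about 136 mm long, 44 mm at the flange; point on its axis at the big flange, 12.5 mm up
- chamber: the test chamber itself, fixed: black foot, clear round vessel with two aluminium flanges. Origin: bottom edge middle of the face that looks to the fixture's -y, on the channel floor; axes as the fixture's
Not all that is in view belongs to the job. Leave any green or turquoise look-alike of the part that bears spacer3_mid alone.

How it is judged:
By the outcome, as a careful person would: the job done as asked, in the order asked, and still so for the second after the job is handed in, while the arm keeps its last pose, push and grip.
It also fails if it takes over 72 s, if anything falls off the work surface, if the arm or the gripper's body presses on something with over 40 N, if the wrist force passes 120 N, or if a joint passes its speed limit or range.

## Working session

There is one attempt and no reset: what is moved stays moved. The work goes in short steps, each a Python script; the robot and the scene stay as the last script left them, time stands still between calls to the robot, and variables do not carry over. Pictures are saved under pics/ and viewed, and the job is handed in when it is done.

```bash
mkdir -p pics; ls; python3 - <<'E'
from rig import *
import numpy as np, cv2
s=sense(); print(s['time_s'],s['position'],s['tcp_rot'],s['finger_gap'])
for n in ['scene','top','wrist']:
    p,d=camera(n); cv2.imwrite(f'pics/{n}0.png',p[:,:,::-1]); np.savez(f'pics/{n}0.npz',p=p,d=d)
    print(n,camera_params(n))
E
```

```text
pics
0.0 [0.2761195  0.61535509 0.25525565] [[-7.63645418e-04 -9.12367048e-01  4.09372431e-01]
 [-1.79415371e-03  4.09373141e-01  9.12365284e-01]
 [-9.99998099e-01 -3.77534975e-05 -1.94954265e-03]] 0.08534805775932842
scene {'K': array([[362.58886126,   0.        , 258.69676541],
       [  0.        , 362.58886126, 193.02096474],
       [  0.        ,   0.        ,   1.        ]]), 'position': array([1.06297758, 0.1395081 , 0.930661  ]), 'rotation': array([[-0.19081417,  0.851888  , -0.48772615],
       [ 0.98161929,  0.16373228, -0.09805771],
       [-0.00367768, -0.49747219, -0.86747213]])}
top {'K': array([[391.25100349,   0.        , 256.16720675],
       [  0.        , 391.25100349, 184.82686455],
       [  0.        ,   0.        ,   1.        ]]), 'position': array([0.40219619, 0.04479686, 1.22440721]), 'rotation': array([[-0.00651874, -0.99311224,  0.1169854 ],
       [-0.99965639,  0.00944217,  0.02445289],
       [-0.02538906, -0.1167858 , -0.99283255]])}
wrist {'K': array([[297.31863964,   0.        , 258.54211688],
       [  0.        , 297.31863964, 190.3643078 ],
       [  0.        ,   0.        ,   1.        ]]), 'tool_from_camera': array([[ 8.06801781e-04, -2.94010233e-01,  9.55801931e-01,
        -1.17643469e-01],
       [-3.20344874e-04, -9.55802269e-01, -2.94010067e-01,
         7.47502393e-02],
       [ 9.99999623e-01, -6.89784035e-05, -8.65327644e-04,
         5.98152509e-04],
       [ 0.00000000e+00,  0.00000000e+00,  0.00000000e+00,
         1.00000000e+00]])}
```

View pics/scene0.png

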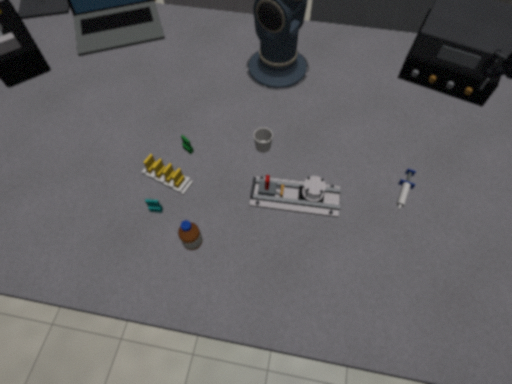

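View pics/top0.png

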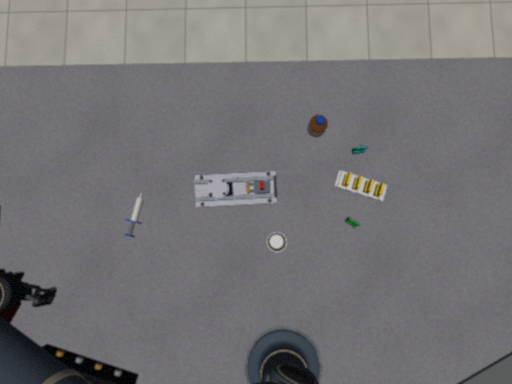

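View pics/wrist0.png

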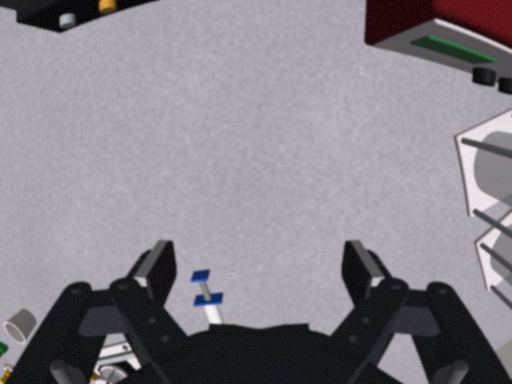

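```bash
cat > h.py <<'E'
import numpy as np, cv2
from rig import *
def deproj(name,u,v,d,prm=None):
    c=prm or camera_params(name);K=c['K']
    p=np.stack([(u-K[0,2])/K[0,0]*d,(v-K[1,2])/K[1,1]*d,d],-1)
    return p@c['rotation'].T+c['position']
def cloud(name,d):
    v,u=np.mgrid[:384,:512].astype(float)
    return deproj(name,u,v,d)
E
python3 - <<'E'
from h import *
z=np.load('pics/top0.npz');p,d=z['p'],z['d']
c=cv2.resize(p[160:215,185:285],None,fx=8,fy=8,interpolation=cv2.INTER_CUBIC);cv2.imwrite('pics/tfix.png',c[:,:,::-1])
c=cv2.resize(p[135:235,320:400],None,fx=6,fy=6,interpolation=cv2.INTER_CUBIC);cv2.imwrite('pics/track.png',c[:,:,::-1])
W=cloud('top',d)
for u,v in [(347,179),(357,183),(369,187),(380,190),(318,120),(277,241),(195,178),(276,173),(277,203),(196,206),(263,186),(130,235),(300,200),(352,222),(360,150)]: print((u,v),W[v,u].round(4))
E
```

```text
(347, 179) [ 0.5543 -0.1978  0.0602]
(357, 183) [ 0.5422 -0.2275  0.0582]
(369, 187) [ 0.5292 -0.261   0.0643]
(380, 190) [ 0.5202 -0.2935  0.0625]
(318, 120) [ 0.7218 -0.1092  0.1105]
(277, 241) [0.3709 0.0117 0.0047]
(195, 178) [0.5688 0.2671 0.0096]
(276, 173) [ 0.5839  0.012  -0.0025]
(277, 203) [ 0.4887  0.01   -0.0015]
(196, 206) [0.4022 0.0448 1.2244]
(263, 186) [0.5332 0.0529 0.0816]
(130, 235) [0.3923 0.4621 0.0259]
(300, 200) [ 0.4976 -0.0622 -0.0028]
(352, 222) [ 0.427  -0.2137  0.0348]
(360, 150) [ 0.6478 -0.2467  0.0313]
```

View pics/tfix.png

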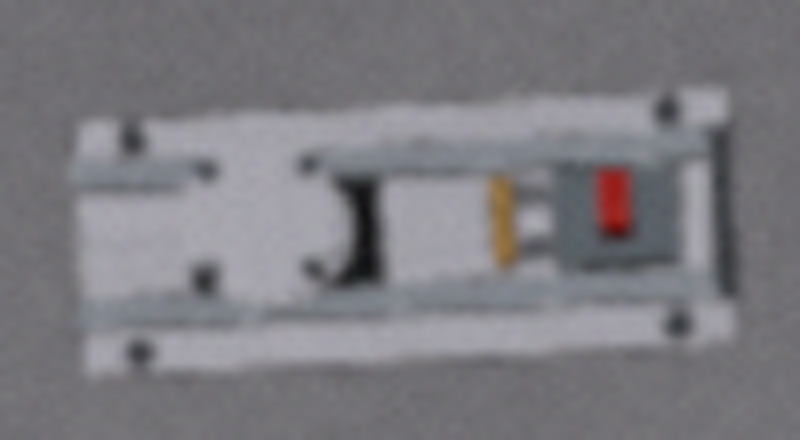

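View pics/track.png

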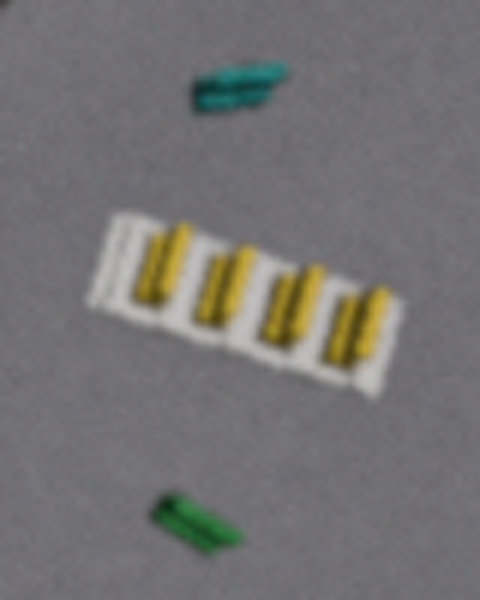

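```bash
cat >> h.py <<'E'
def R(ax):  # tool down, jaws opening along world (ax)
    z=np.array([ax[0],ax[1],0.]);z/=np.linalg.norm(z);x=np.array([0,0,-1.]);return np.stack([x,np.cross(z,x),z],1)
def snap(fn):
    s=sense();p,d=camera('wrist')
    np.savez(f'pics/{fn}.npz',p=p,d=d,pos=s['position'],rot=s['tcp_rot']);cv2.imwrite(f'pics/{fn}.png',p[:,:,::-1]);return s
class WV:
    def __init__(o,fn):
        z=np.load(f'pics/{fn}.npz');o.p,o.d=z['p'],z['d'];c=camera_params('wrist');o.K=c['K']
        T=c['tool_from_camera'];o.Rw=z['rot']@T[:3,:3];o.t=z['rot']@T[:3,3]+z['pos']
    def ray(o,u,v):
        u=np.asarray(u,float);v=np.asarray(v,float)
        x=u-o.K[0,2];y=v-o.K[1,2];r=np.hypot(x,y)+1e-9;th=r/o.K[0,0]
        return np.stack([np.sin(th)*x/r,np.sin(th)*y/r,np.cos(th)],-1)@o.Rw.T
    def onz(o,u,v,z):
        r=o.ray(u,v);return o.t+r*((z-o.t[2])/r[...,2])[...,None]
    def cloud(o):
        v,u=np.mgrid[:384,:512];r=o.ray(u,v);c=r@o.Rw;return o.t+r*(o.d/c[...,2])[...,None]
    def proj(o,P):
        c=(np.asarray(P)-o.t)@o.Rw;rho=np.hypot(c[...,0],c[...,1]);th=np.arctan2(rho,c[...,2]);k=o.K[0,0]*th/(rho+1e-12)
        return np.stack([o.K[0,2]+k*c[...,0],o.K[1,2]+k*c[...,1]],-1)
E
python3 - <<'E'
from h import *
movep([0.535,0.13,0.19],R([1,0.05]));snap('wfix');print(sense()['time_s'])
movep([0.537,-0.245,0.19],R([0.942,-0.336]));s=snap('wrack');print(s['time_s'],s['joint_pos'])
E
```

```text
2.2
3.6 [-0.09286304  0.44289308  0.59610105  1.83896381 -0.30153173  0.95117086
  0.2964827 ]
```

View pics/wfix.png

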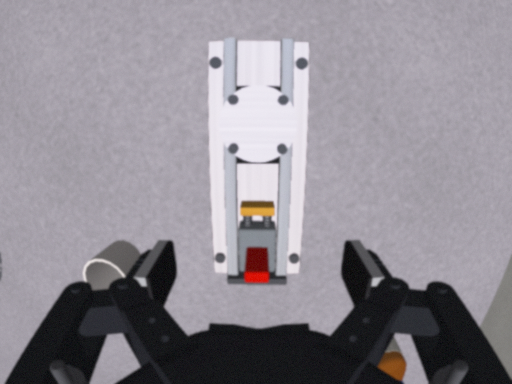

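View pics/wrack.png

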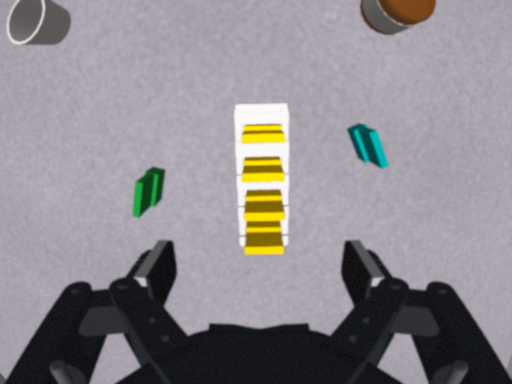

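```bash
python3 - <<'E'
from h import *
w=WV('wrack');C=w.cloud();hsv=cv2.cvtColor(w.p,cv2.COLOR_RGB2HSV)
m=(hsv[...,0]>20)&(hsv[...,0]<35)&(hsv[...,1]>150)
top=m&(C[...,2]>0.060)&(C[...,2]<0.078)
n,l,st,ce=cv2.connectedComponentsWithStats(top.astype(np.uint8))
for i in range(1,n):
    if st[i,4]>20:
        P=C[l==i]; e=R([0.942,-0.336]);a=e[:,2][:2];b=e[:,1][:2]
        q=P[:,:2]@a;r=P[:,:2]@b; print(st[i],'z',np.median(P[:,2]).round(4),'cen',P.mean(0).round(4),'ext',q.min().round(4),q.max().round(4),r.min().round(4),r.max().round(4))
        # tilt
        print('  rect',cv2.minAreaRect(P[:,:2].astype(np.float32)*1000))
w=WV('wfix');C=w.cloud();hsv=cv2.cvtColor(w.p,cv2.COLOR_RGB2HSV)
red=((hsv[...,0]<8)|(hsv[...,0]>172))&(hsv[...,1]>150)&(C[...,2]>0.075)
P=C[red];print('red',P.mean(0),P.min(0),P.max(0),cv2.minAreaRect(P[:,:2].astype(np.float32)*1000))
br=(hsv[...,0]>10)&(hsv[...,0]<25)&(hsv[...,1]>150);br[:,300:]=0
P=C[br];print('brass',np.percentile(P,[2,50,98],axis=0).round(4)); P=P[P[:,2]>.033];print(P.mean(0),P.min(0),P.max(0),cv2.minAreaRect(P[:,:2].astype(np.float32)*1000))
pl=(abs(C[...,2]-.012)<.004);pl[:30]=0;pl[:,:200]=0;pl[:,315:]=0;pl[290:]=0
P=C[pl];print('plate',cv2.minAreaRect(P[:,:2].astype(np.float32)*1000),P[:,2].mean())
r=(abs(C[...,2]-.026)<.003);r[:30]=0;r[:,:200]=0;r[:,315:]=0;r[290:]=0
P=C[r];print('rail',cv2.minAreaRect(P[:,:2].astype(np.float32)*1000),P[:,2].mean())
v=(abs(C[...,2]-.084)<.004);P=C[v];print('vessel',cv2.minAreaRect(P[:,:2].astype(np.float32)*1000),P.mean(0))
# top camera: black foot
z=np.load('pics/top0.npz');p,d=z['p'],z['d'];W=cloud('top',d);g=p.max(2)
for v in range(180,198,2): print(v,[(int(g[v,u]),int(1e3*W[v,u,1]),int(1e3*W[v,u,2])) for u in range(225,252)])
E
```

```text
[242 133  43  10 383] z 0.0679 cen [ 0.5566 -0.2     0.0675] ext 0.5749 0.6089 -0.0054 0.0021
  rect ((556.8424682617188, -200.45155334472656), (6.932815074920654, 34.02885055541992), 71.76115417480469)
[242 170  42  12 415] z 0.0678 cen [ 0.5459 -0.2304  0.0672] ext 0.5745 0.6088 -0.0383 -0.0303
  rect ((545.7841796875, -230.97584533691406), (7.21737003326416, 34.25663375854492), 72.22935485839844)
[245 209  39  12 426] z 0.0679 cen [ 0.5357 -0.264   0.0671] ext 0.5767 0.6099 -0.0737 -0.0653
  rect ((535.3790893554688, -264.852783203125), (8.22061538696289, 33.20204162597656), 71.0165023803711)
[245 242  39  12 420] z 0.0678 cen [ 0.5248 -0.2949  0.0667] ext 0.5762 0.6109 -0.1068 -0.0983
  rect ((524.6182250976562, -295.9820861816406), (8.49576473236084, 34.704105377197266), 70.3715591430664)
red [0.53675612 0.06387523 0.08809801] [0.49250204 0.05251935 0.07505597] [0.5482369  0.2068146  0.30771142] ((516.4881591796875, 127.71611022949219), (47.31840133666992, 153.6653289794922), 6.819799900054932)
brass [[0.5206 0.0995 0.024 ]
 [0.5351 0.1057 0.0366]
 [0.5498 0.1076 0.0384]]
[0.534
[... 3729 characters left out ...]
1), (171, 140, 12), (164, 137, 9), (168, 134, 6), (167, 131, 14), (157, 128, 14), (153, 125, 13), (154, 122, 12), (156, 119, 10), (149, 116, 7), (143, 112, 9), (143, 109, 11), (142, 106, 9), (133, 102, 24), (129, 99, 24), (140, 96, 23), (151, 93, 23), (154, 90, 21)]
196 [(118, 170, 22), (117, 167, 26), (112, 164, 25), (113, 161, 27), (117, 158, 20), (122, 155, 24), (126, 151, 28), (127, 148, 26), (136, 145, 25), (143, 143, 22), (142, 139, 27), (139, 44, 1224), (143, 133, 27), (142, 130, 23), (140, 127, 24), (141, 124, 26), (138, 121, 25), (140, 118, 27), (141, 115, 26), (136, 111, 30), (139, 109, 22), (139, 105, 25), (141, 102, 26), (144, 99, 29), (142, 96, 26), (138, 93, 26), (139, 90, 23)]
```

```bash
cat >> h.py <<'E'
fa=np.deg2rad(2.53);FX=np.array([np.cos(fa),np.sin(fa)]);FY=np.array([-FX[1],FX[0]]);FC=np.array([.5334,.1426])
ra=np.deg2rad(-18.65);RX=np.array([np.cos(ra),np.sin(ra)]);RY=np.array([-RX[1],RX[0]])
_a=np.array([.942,-.336])/np.hypot(.942,.336);_b=np.array([-_a[1],_a[0]])
RC=.5926*_a-.052*_b
def slot(i): return RC+RY*(.051-.034*i)
def fx(x,y): return FC+x*FX+y*FY   # fixture coords -> world xy
def tofx(P): q=np.asarray(P)[...,:2]-FC; return np.stack([q@FX,q@FY],-1)
E
python3 - <<'E'
from h import *
w=WV('wfix');C=w.cloud();hsv=cv2.cvtColor(w.p,cv2.COLOR_RGB2HSV)
red=((hsv[...,0]<8)|(hsv[...,0]>172))&(hsv[...,1]>150)&(abs(C[...,2]-.087)<.005)
red=red&(C[...,1]<.1);q=tofx(C[red]);print('red top',q.min(0),q.max(0),np.median(C[red][:,2]))
br=(hsv[...,0]>10)&(hsv[...,0]<25)&(hsv[...,1]>150);br[:,300:]=0
br&=abs(C[...,2]-.037)<.004;q=tofx(C[br]);print('brass top',np.percentile(q,[1,50,99],axis=0),np.median(C[br][:,2]))
z=np.load('pics/top0.npz');W=cloud('top',z['d'])
print('top foot edge',tofx(deproj('top',232.2,187.,1.18)),'brass edge', tofx(deproj('top',245.,187.,1.18)))
print([slot(i).round(4) for i in range(4)])
for sg in (1,-1):
  print(inverse_kinematics([*slot(0),.062],R(sg*RX)),inverse_kinematics([*fx(0,0),.066],R(sg*FX)))
E
```

```text
red top [-0.01093993 -0.0898384 ] [ 0.01120174 -0.07714065] 0.08683839691442923
brass top [[-0.01486045 -0.04341362]
 [ 0.00011309 -0.03855039]
 [ 0.01477675 -0.03541917]] 0.03703904692563753
top foot edge [0.0009493  0.00333396] brass edge [-0.00100562 -0.03520843]
[array([ 0.557 , -0.1997]), array([ 0.5461, -0.232 ]), array([ 0.5353, -0.2642]), array([ 0.5244, -0.2964])]
[-0.08724464  0.6121732   0.49191809  1.91839867 -0.42675424  0.71514045
  0.33122937] [-0.64237902  0.53922985  0.39933145  2.00677772 -0.33254101  0.65802776
  0.0159552 ]
[-0.46908383  0.91458215  1.14773784  1.93794512 -1.01104046  1.0208858
 -2.30598645] [-1.10026922  0.8369708   1.12605841  2.02965144 -0.97049112  0.94828939
 -2.53989856]
```

```bash
cat >> h.py <<'E'
def pick(i,zt=.062):
    Rr=R(RX);x=slot(i)
    command_gripper(.075);movep([*x,.13],Rr);move_l([*x,zt],feed=.12)
def st(t=''):
    s=sense();print(t,round(s['time_s'],2),s['position'].round(4),'fx',tofx(s['position']).round(4),'F',s['wrist_force'].round(1),'gap',round(s['finger_gap'],4))
E
python3 - <<'E'
from h import *
pick(0);st('down');command_gripper(.0,35);st('grip');move_l([*slot(0),.14],feed=.15);st('up');snap('held1')
E
```

```text
down 5.04 [ 0.5574 -0.2005  0.0627] fx [ 0.0089 -0.3438] F [0.2 0.4 0.8] gap 0.0751
grip 5.47 [ 0.5575 -0.1999  0.0628] fx [ 0.009  -0.3432] F [-0.1  1.2  5.8] gap 0.0354
up 6.14 [ 0.5564 -0.1992  0.1392] fx [ 0.0079 -0.3425] F [-0.5 -0.2 -1.5] gap 0.0353
```

View pics/held1.png

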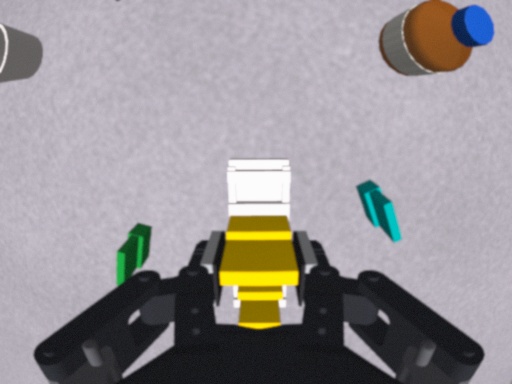

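```bash
python3 - <<'E'
from h import *
Rf=R(FX)
movep([*fx(0,-.008),.14],Rf);st('above')
move_l([*fx(0,-.008),.082],feed=.12);st()
print(move_l([*fx(0,-.008),.062],feed=.03,until_force=3));st('floor')
z=sense()['position'][2]
print(move_l([*fx(0,.010),z+.0005],feed=.03,until_force=3));st('slid');snap('pl1')
E
```

```text
above 7.46 [0.5342 0.1329 0.14  ] fx [ 0.0003 -0.0098] F [-0.5  0.9 -1.2] gap 0.0351
 8.09 [0.5339 0.1335 0.0816] fx [ 0.0001 -0.0091] F [-0.2 -0.  -0.6] gap 0.0351
True
floor 8.36 [0.5339 0.1346 0.08  ] fx [ 0.0001 -0.0081] F [0.3 0.9 2.3] gap 0.0352
True
slid 8.62 [0.5337 0.1362 0.0798] fx [ 0.     -0.0064] F [-0.6 -0.   3.6] gap 0.0353
```

View pics/pl1.png

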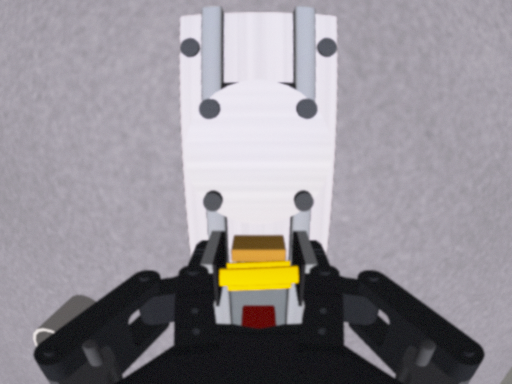

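```bash
python3 - <<'E'
from h import *
a=[]
for f in('held1','pl1'):
    w=WV(f);a.append(cv2.resize(w.p[200:340,190:325],None,fx=2.9,fy=4,interpolation=cv2.INTER_CUBIC))
    C=w.cloud();print(f)
    for v in range(205,330,5): print(v,C[v,259].round(3),w.p[v,259],(tofx(C[v,259])[1]).round(4))
cv2.imwrite('pics/cmp.png',np.hstack(a)[:,:,::-1])
E
```

```text
held1
205 [ 0.553 -0.21   0.018] [249 247 248] -0.3532
210 [ 0.552 -0.215  0.018] [252 251 251] -0.3577
215 [ 0.559 -0.193  0.086] [205 189 163] -0.3363
220 [ 0.559 -0.193  0.094] [136 110   0] -0.3365
225 [ 0.559 -0.193  0.101] [137 109   0] -0.3365
230 [ 0.559 -0.193  0.108] [156 125   0] -0.3366
235 [ 0.558 -0.195  0.111] [254 241   0] -0.3381
240 [ 0.558 -0.196  0.114] [184 148   0] -0.3396
245 [ 0.558 -0.197  0.118] [138 113   0] -0.3401
250 [ 0.558 -0.196  0.125] [140 113   2] -0.3398
255 [ 0.558 -0.196  0.13 ] [139 111   0] -0.3398
260 [ 0.558 -0.197  0.134] [138 110   0] -0.34
265 [ 0.558 -0.196  0.14 ] [138 112   0] -0.3393
270 [ 0.558 -0.197  0.143] [156 126   0] -0.3399
275 [ 0.557 -0.198  0.145] [254 240   0] -0.3412
280 [ 0.556 -0.201  0.144] [253 239   0] -0.3444
285 [ 0.555 -0.203  0.145] [240 207   0] -0.3467
290 [ 0.536 -0.261  0.065] [148 121   0] -0.4036
295 [ 0.535 -0.264  0.069] [253 238   0] -0.4061
300 [ 0.525 -0.293  0.036] [201 163   0] -0.4348
305 [ 0.525 -0.293  0.044] [134 111   0] -0.4344
310 [ 0.525 -0.293  0.051] [136 111   0] -0.4347
315 [ 0.526 -0.292
[... 556 characters left out ...]
37] [191 140  56] -0.0189
255 [0.535 0.121 0.038] [222 165  63] -0.0218
260 [0.535 0.117 0.037] [212 156  59] -0.0257
265 [0.535 0.124 0.055] [244 216   0] -0.0184
270 [0.534 0.14  0.086] [242 211   0] -0.0022
275 [0.534 0.138 0.086] [246 219   0] -0.0047
280 [0.534 0.136 0.087] [248 224   0] -0.0069
285 [0.534 0.133 0.087] [244 214   0] -0.0095
290 [0.536 0.095 0.039] [181 163 124] -0.048
295 [0.536 0.091 0.039] [136 141 148] -0.0519
300 [0.536 0.086 0.038] [138 143 150] -0.0567
305 [0.537 0.082 0.039] [114  88  91] -0.0604
310 [0.537 0.081 0.043] [94  7  4] -0.0613
315 [0.537 0.083 0.05 ] [94  4  1] -0.0597
320 [0.537 0.083 0.055] [95  7  6] -0.06
325 [0.537 0.082 0.059] [94  5  4] -0.0603
```

View pics/cmp.png

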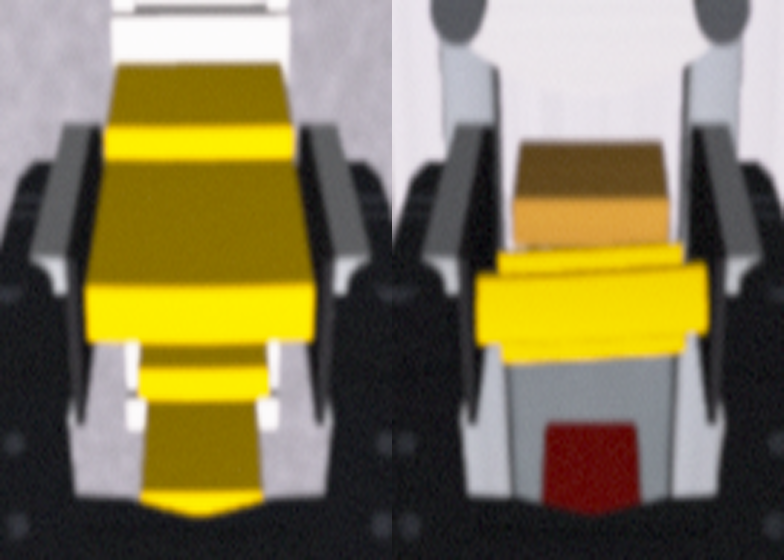

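```bash
python3 - <<'E'
from h import *
a=[]
for n,c in(('top',(150,230,180,300)),('scene',(150,240,230,360))):
    p,d=camera(n);np.savez(f'pics/{n}1.npz',p=p,d=d)
    a.append(cv2.resize(p[c[0]:c[1],c[2]:c[3]],(780,300*2 if 0 else 290),interpolation=cv2.INTER_CUBIC))
cv2.imwrite('pics/chk1.png',np.vstack(a)[:,:,::-1]);st()
E
```

```text
8.78 [0.5337 0.1359 0.0798] fx [ 0.     -0.0067] F [-0.   0.8  3.6] gap 0.0354
```

View pics/chk1.png

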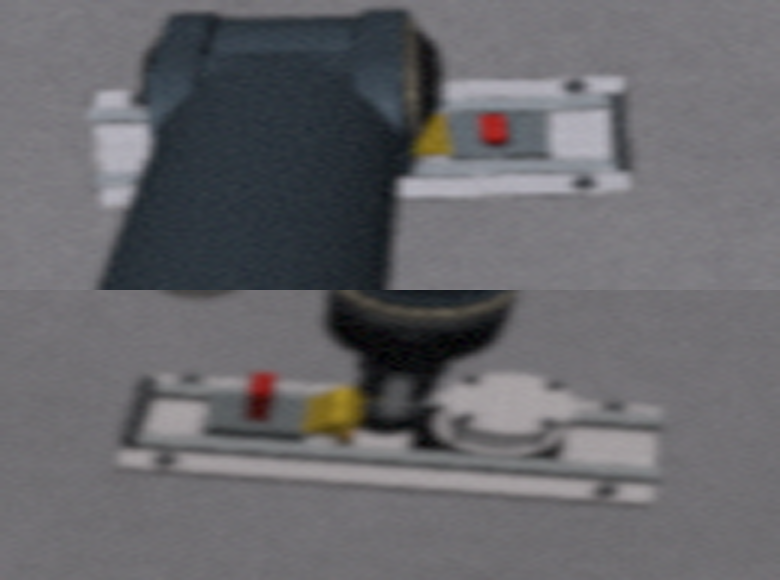

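```bash
python3 - <<'E'
from h import *
p=sense()['position']
move_l([p[0],p[1],.17],feed=.12);st();snap('lift1')
p=camera('top')[0];cv2.imwrite('pics/top2.png',cv2.resize(p[150:230,180:300],(780,520))[:,:,::-1])
E
```

```text
9.68 [0.533  0.1358 0.1692] fx [-0.0007 -0.0068] F [-1.   0.7 -1.7] gap 0.0352
```

View pics/lift1.png

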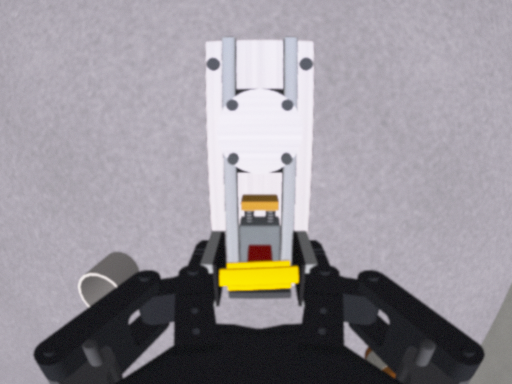

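```bash
python3 - <<'E'
from h import *
w=WV('lift1');C=w.cloud();print('nose',[tofx(C[v,260])[1].round(4) for v in (198,201,204,207)],C[204,260])
Rf=R(FX)
movep([*fx(0,.178),.17],Rf);st()
move_l([*fx(0,.178),.062],feed=.1);st('low')
command_gripper(0,20)
print(move_l([*fx(0,.145),.062],feed=.05,until_force=20));st('push1')
print(move_l([*fx(0,.1335),.062],feed=.02,until_force=12));st('push2');snap('right1')
E
```

```text
nose [np.float64(-0.0189), np.float64(-0.0187), np.float64(-0.0216), np.float64(-0.0241)] [0.53501948 0.12106987 0.0364168 ]
 10.54 [0.5255 0.3198 0.1694] fx [-1.000e-04  1.774e-01] F [ 0.2  0.1 -0.1] gap 0.0356
low 11.78 [0.5261 0.3207 0.0627] fx [0.0005 0.1783] F [-1.1 -0.2 -1. ] gap 0.0353
False
push1 12.8 [0.527  0.2878 0.0621] fx [0.     0.1453] F [ 0.4  0.  -1. ] gap 0.0355
False
push2 13.53 [0.5275 0.276  0.062 ] fx [0.     0.1336] F [ 0.1 -0.2 -0.5] gap 0.0349
```

View pics/right1.png

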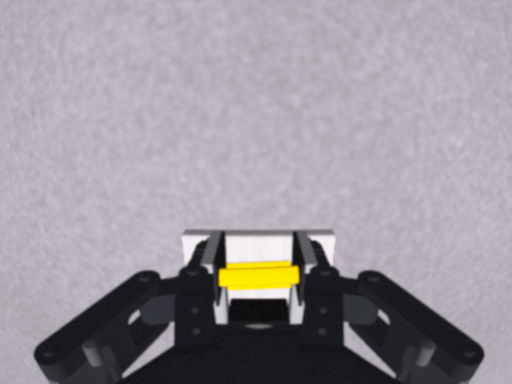

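```bash
python3 - <<'E'
from h import *
p,d=camera('scene')
K=camera_params('scene');P=sense()['position'];c=(P-K['position'])@K['rotation'];u=K['K']@c;u=u/u[2];print(u)
x,y=int(u[0]),int(u[1])
cv2.imwrite('pics/sc3.png',cv2.resize(p[y-45:y+45,x-60:x+60],(800,600),interpolation=cv2.INTER_CUBIC)[:,:,::-1])
w=WV('right1');C=w.cloud()
for v in range(255,305,3): print(v,w.p[v,259],tofx(C[v,259])[1].round(4),C[v,259,2].round(4))
E
```

```text
[345.42674794 192.41355377   1.        ]
255 [241 235 239] 0.1142 0.0129
258 [241 235 240] 0.1117 0.0124
261 [232 215 181] 0.1098 0.0131
264 [251 231   0] 0.122 0.0368
267 [233 196   0] 0.1381 0.0659
270 [250 225   0] 0.1377 0.0678
273 [252 233   0] 0.1365 0.0685
276 [253 236   0] 0.1349 0.0686
279 [253 237   0] 0.1336 0.069
282 [253 238   0] 0.1327 0.07
285 [251 230   0] 0.1307 0.0695
288 [251 233  77] 0.1102 0.0435
291 [241 234 236] 0.0844 0.0115
294 [240 234 239] 0.082 0.0118
297 [223 215 220] 0.0792 0.0117
300 [23 22 22] 0.0794 0.0154
303 [ 9  7 15] 0.0789 0.0181
```

View pics/sc3.png

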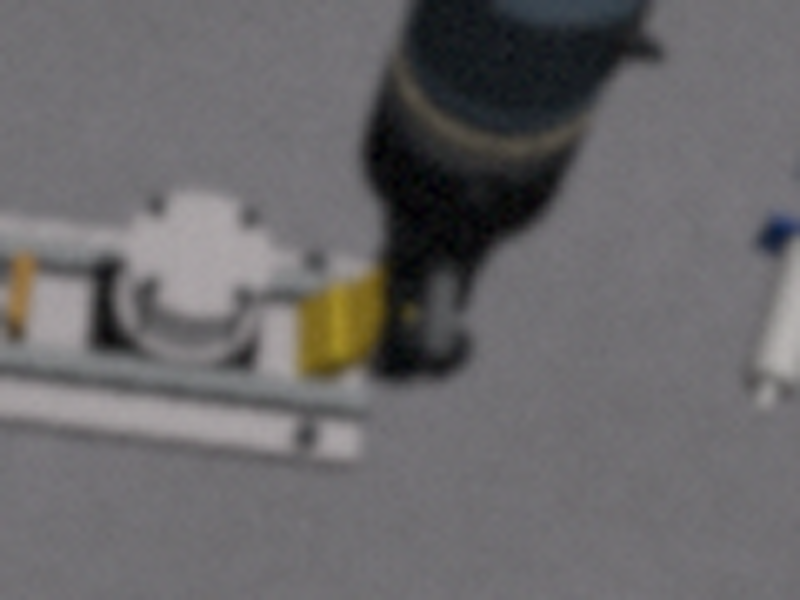

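```bash
python3 - <<'E'
from h import *
from scipy.spatial.transform import Rotation as Ro
Rf=R(FX)
p=sense()['position'];move_l([p[0],p[1],.12],feed=.12)
th=np.deg2rad(30)
# rotate about FX axis so fingers dir goes +y
Rt=Ro.from_rotvec(th*np.array([*FX,0])).as_matrix()@Rf
print(Rt[:,0])
def tcp(g): return np.asarray(g)-.006*Rt[:,0]
movep(tcp([*fx(0,.195),.10]),Rt);st()
move_l(tcp([*fx(0,.195),.060]),feed=.08);st()
print(move_l(tcp([*fx(0,.195),.040]),feed=.02,until_force=3));st('bench');snap('bench1')
p,d=camera('scene');cv2.imwrite('pics/sc4.png',cv2.resize(p[145:235,300:420],(800,600),interpolation=cv2.INTER_CUBIC)[:,:,::-1])
E
```

```text
[-0.02207124  0.49951262 -0.8660254 ]
 14.88 [0.5248 0.3338 0.1044] fx [-1.000e-04  1.914e-01] F [-0.5  0.3 -1.3] gap 0.0352
 15.53 [0.525  0.3346 0.0651] fx [1.000e-04 1.922e-01] F [ 0.2  0.4 -1. ] gap 0.0353
True
bench 16.16 [0.525  0.3344 0.0542] fx [1.00e-04 1.92e-01] F [-0.2 -0.5  4.2] gap 0.0352
```

View pics/sc4.png

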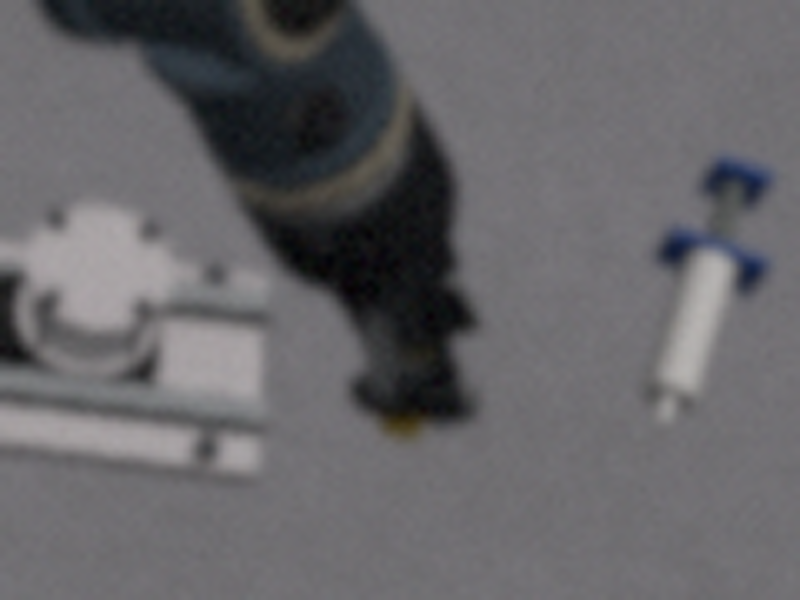

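View pics/bench1.png

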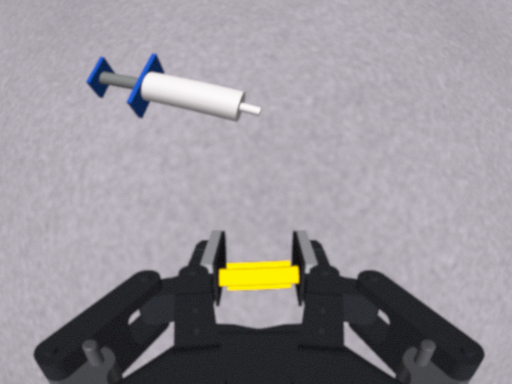

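```bash
python3 - <<'E'
from h import *
command_gripper(.055);st()
s=sense();p=s['position']-.10*s['tcp_rot'][:,0]
move_l(p,feed=.15)
movep([*fx(0,.18),.20],R(FX));st();snap('bench2')
E
```

```text
16.58 [0.5241 0.334  0.0531] fx [-0.0009  0.1916] F [ 0.5  0.4 -0.3] gap 0.055
 18.16 [0.5245 0.3219 0.1984] fx [-0.001   0.1795] F [-0.3 -0.8 -0.5] gap 0.0549
```

View pics/bench2.png

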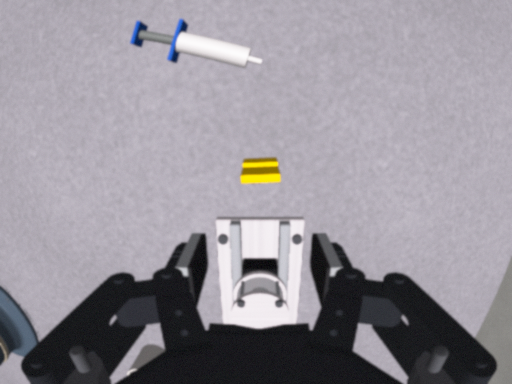

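```bash
python3 - <<'E'
from h import *
w=WV('bench2');C=w.cloud();hsv=cv2.cvtColor(w.p,cv2.COLOR_RGB2HSV)
m=(hsv[...,0]>20)&(hsv[...,0]<35)&(hsv[...,1]>150)&(abs(C[...,2]-.06)<.006)
q=tofx(C[m]);print(q.min(0),q.max(0),np.median(C[m][:,2]),cv2.minAreaRect((q*1000).astype(np.float32)))
Rf=R(FX)
movep([*fx(0,-.067),.15],Rf);command_gripper(.055)
move_l([*fx(0,-.067),.074],feed=.12);command_gripper(0,20);st('grip post')
print(move_l([*fx(0,-.0875),.074],feed=.03,until_force=6));st('back')
command_gripper(.055);st();move_l([*fx(0,-.0835),.16],feed=.2)
movep([*fx(0,-.02),.20],Rf);snap('jawback');st()
w=WV('jawback');C=w.cloud();hsv=cv2.cvtColor(w.p,cv2.COLOR_RGB2HSV)
br=(hsv[...,0]>10)&(hsv[...,0]<25)&(hsv[...,1]>150)&(abs(C[...,2]-.037)<.004);br[:,300:]=0
q=tofx(C[br]);print('brass',np.percentile(q,[2,50,98],axis=0))
red=((hsv[...,0]<8)|(hsv[...,0]>172))&(hsv[...,1]>150)&(abs(C[...,2]-.087)<.005)&(C[...,1]<.12);q=tofx(C[red]);print('red',q.min(0),q.max(0))
E
```

```text
[-0.01664513  0.1831204 ] [0.01732183 0.19169067] 0.05991901605808836 ((0.36437034606933594, 187.37672424316406), (34.20418930053711, 7.549476146697998), 2.173264741897583)
grip post 20.59 [0.5362 0.0757 0.0748] fx [-0.0001 -0.0669] F [-2.9  0.1  5.8] gap 0.0217
True
back 21.19 [0.537  0.0587 0.0748] fx [-0.0001 -0.084 ] F [-0.8 -0.9  4.2] gap 0.0215
 21.61 [0.536  0.0583 0.0738] fx [-0.0012 -0.0843] F [ 0.3 -0.7  0.8] gap 0.0549
 22.64 [0.5332 0.1223 0.1984] fx [-0.0011 -0.0203] F [ 0.3 -0.1 -0.9] gap 0.0552
brass [[-0.01479647 -0.04358743]
 [-0.00021168 -0.03926206]
 [ 0.01536677 -0.03567633]]
red [-0.01095053 -0.0893723 ] [ 0.01076309 -0.07729637]
```

View pics/jawback.png

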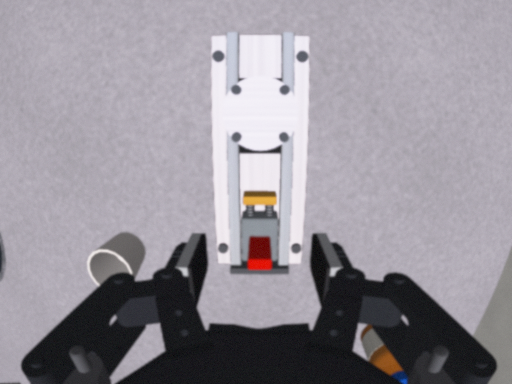

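```bash
cat >> h.py <<'E'
def place(y0,ymax,grip_dz=.055):
    Rf=R(FX)
    movep([*fx(0,y0),.17],Rf)
    move_l([*fx(0,y0),.012+grip_dz+.006],feed=.12);st('near floor')
    print(move_l([*fx(0,y0),.012+grip_dz-.004],feed=.02,until_force=3));st('floor')
    z=sense()['position'][2]
    print(move_l([*fx(0,ymax),z+.0008],feed=.02,until_force=3.5));st('slid')
E
python3 - <<'E'
from h import *
Rf=R(FX)
movep([*fx(0.0,.1875),.13],Rf);move_l([*fx(0.0,.1875),.055],feed=.12)
command_gripper(0,60);st('grip');move_l([*fx(0,.1875),.17],feed=.2)
place(-.008,.006);snap('pl2')
E
```

```text
grip 24.61 [0.526  0.3304 0.0563] fx [0.0009 0.188 ] F [-0.2 -0.1  5.3] gap 0.035
near floor 27.09 [0.5343 0.1349 0.0735] fx [ 0.0006 -0.0077] F [ 0.4 -0.4 -0.5] gap 0.0346
True
floor 27.46 [0.5343 0.1348 0.0683] fx [ 0.0006 -0.0078] F [-0.1 -0.3  4.9] gap 0.035
True
slid 27.88 [0.5337 0.1405 0.0683] fx [ 0.0002 -0.0022] F [-0.6  2.1  2.8] gap 0.0347
```

View pics/pl2.png

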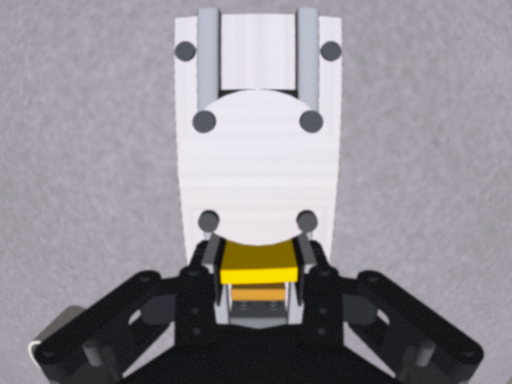

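```bash
python3 - <<'E'
from h import *
sleep(.2);st()
z=sense()['position'][2]+.0005
print(move_l([*fx(0,.006),z],feed=.015,until_force=4));st('a');sleep(.2);st('b')
E
```

```text
28.13 [0.5338 0.1396 0.0683] fx [ 0.0003 -0.003 ] F [0.1 2.  2.5] gap 0.0351
True
a 28.57 [0.5334 0.1425 0.0683] fx [-0.     -0.0001] F [ 0.1 -0.2  3.3] gap 0.035
b 28.77 [0.5334 0.1425 0.0683] fx [-0.     -0.0001] F [-1.  -0.6  3. ] gap 0.0346
```

```bash
python3 - <<'E'
from h import *
z=sense()['position'][2]+.001
move_l([*fx(0,0),z],feed=.02);sleep(.15);st('lifted')
print(move_l([*fx(0,.010),z],feed=.015,until_force=5));st('a');sleep(.15);st('b')
E
```

```text
lifted 29.17 [0.5329 0.1425 0.0689] fx [-0.0005 -0.0001] F [-0.4 -0.4 -1.1] gap 0.0347
True
a 29.49 [0.5325 0.1426 0.0686] fx [-0.0009 -0.    ] F [ 0.1 -0.1 -1.4] gap 0.0348
b 29.64 [0.5323 0.1425 0.0684] fx [-0.0011 -0.0001] F [ 0.3 -0.8  2.1] gap 0.0354
```

```bash
python3 - <<'E'
from h import *
command_gripper(.055);p=sense()['position'];move_l([p[0],p[1],.16],feed=.2)
pick(1);command_gripper(0,60);st('grip');move_l([*slot(1),.17],feed=.2);snap('held2')
movep([*fx(0,-.0195),.17],R(FX));snap('over2');st()
E
```

```text
grip 33.48 [ 0.5467 -0.2323  0.0629] fx [-0.0032 -0.3751] F [-1.  -0.3  5.5] gap 0.0351
 35.6 [0.5348 0.121  0.17  ] fx [ 0.0004 -0.0216] F [ 0.6 -0.  -0.3] gap 0.035
```

View pics/over2.png

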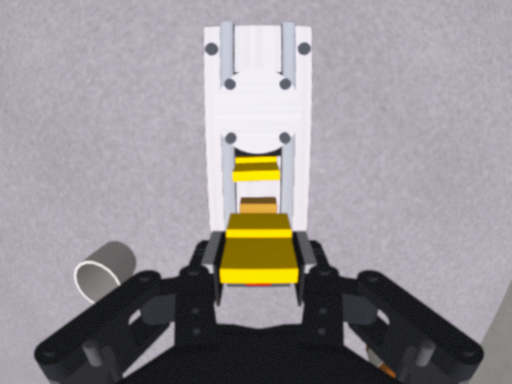

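```bash
python3 - <<'E'
from h import *
w=WV('over2');C=w.cloud();hsv=cv2.cvtColor(w.p,cv2.COLOR_RGB2HSV)
ye=(hsv[...,0]>20)&(hsv[...,0]<35)&(hsv[...,1]>150);ye[200:]=0
for lo,hi in((.066,.08),(.03,.045)):
    m=ye&(C[...,2]>lo)&(C[...,2]<hi);q=tofx(C[m]);print(q.min(0),q.max(0),np.median(C[m][:,2]),cv2.minAreaRect((q*1000).astype(np.float32)))
m=(w.p.max(2)<60);m[:140]=0;m[165:]=0;m[:,:230]=0;m[:,290:]=0;q=tofx(C[m]);print('black',np.percentile(q,[2,50,98],axis=0),np.median(C[m][:,2]))
E
```

```text
[-0.01843525 -0.00530028] [0.01619625 0.00351863] 0.07193381408660776 ((-1.1630439758300781, -0.7024626731872559), (34.747615814208984, 7.931560039520264), 2.274549722671509)
[-0.01931885  0.00203398] [0.01498295 0.00858913] 0.037986424758307547 ((-2.1680126190185547, 5.355230331420898), (34.3665771484375, 5.765096187591553), 2.0872325897216797)
black [[-0.01829398  0.00912925]
 [ 0.00765077  0.01021803]
 [ 0.01819253  0.0130146 ]] 0.037989915578338446
```

```bash
python3 - <<'E'
from h import *
y0=-.0205;Rf=R(FX)
move_l([*fx(0,y0),.074],feed=.12,attitude=Rf);sleep(.1);st('near')
print(move_l([*fx(0,y0),.064],feed=.02,until_force=3.5));st('floor')
z=sense()['position'][2]+.0015
move_l([*fx(0,y0),z],feed=.02);sleep(.15);st('lifted')
print(move_l([*fx(0,-.013),z],feed=.02,until_force=6));st('slid');sleep(.15);st();snap('pl3')
E
```

```text
near 36.65 [0.535  0.1223 0.0749] fx [ 0.0007 -0.0204] F [ 0.7  0.7 -0.4] gap 0.0351
True
floor 37.07 [0.5345 0.1223 0.0669] fx [ 0.0002 -0.0204] F [-0.1  0.2  5.7] gap 0.0348
lifted 37.47 [0.5341 0.1221 0.0682] fx [-0.0002 -0.0205] F [-0.2 -0.1  0.5] gap 0.0345
True
slid 37.8 [0.5337 0.1262 0.068 ] fx [-0.0005 -0.0164] F [-0.2 -1.2  0.3] gap 0.0347
 37.95 [0.5332 0.1262 0.0676] fx [-0.0009 -0.0164] F [-0.1  0.2 -0.4] gap 0.0348
```

View pics/pl3.png

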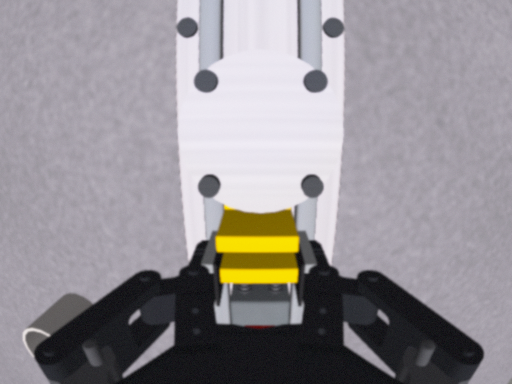

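```bash
python3 - <<'E'
from h import *
p=sense()['position'];move_l([p[0],p[1],.0668],feed=.02)
command_gripper(.055);p=sense()['position'];move_l([p[0],p[1],.16],feed=.2)
movep([*fx(0,-.075),.16],R(FX));snap('both');st()
w=WV('both');C=w.cloud();hsv=cv2.cvtColor(w.p,cv2.COLOR_RGB2HSV)
ye=(hsv[...,0]>22)&(hsv[...,0]<35)&(hsv[...,1]>170)
m=ye&(C[...,2]>.066)&(C[...,2]<.08)
n,l,s_,c=cv2.connectedComponentsWithStats(m.astype(np.uint8))
for i in range(1,n):
    if s_[i,4]>30: q=tofx(C[l==i]);print(c[i],q.min(0),q.max(0),np.median(C[l==i][:,2]),cv2.minAreaRect((q*1000).astype(np.float32)))
E
```

```text
39.59 [0.5358 0.0672 0.1585] fx [-0.001  -0.0754] F [ 0.9  0.9 -1.3] gap 0.0552
[258.46654611  99.11754069] [-0.01817889 -0.00365191] [0.01657996 0.00336617] 0.07204815036943302 ((-0.7983112335205078, -0.15237069129943848), (6.992482662200928, 34.756317138671875), 89.88601684570312)
[258.98497496 122.49916528] [-0.0177278  -0.02026338] [ 0.01657666 -0.01206055] 0.07198246866815675 ((-0.5760326385498047, -16.140043258666992), (8.176688194274902, 34.304595947265625), 89.85469055175781)
```

View pics/both.png

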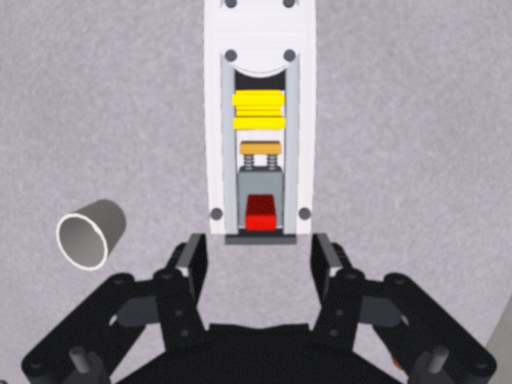

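```bash
python3 - <<'E'
from h import *
Rf=R(FX)
movep([*fx(0,-.0835),.15],Rf);move_l([*fx(0,-.0835),.074],feed=.12);command_gripper(0,60);sleep(.2);st('grip')
for y in (-.075,-.072,-.070,-.068,-.066):
    move_l([*fx(0,y),.0745],feed=.02);sleep(.2)
    F=[];
    for _ in range(4): sleep(.03);F.append(sense()['wrist_force'])
    st(str(y));print('  meanF',np.mean(F,0).round(2))
snap('jaw1')
E
```

```text
grip 41.23 [0.537  0.0592 0.0749] fx [-0.0001 -0.0834] F [-1.4  0.7  6.1] gap 0.0214
-0.075 42.13 [0.5366 0.0684 0.0749] fx [-0.0001 -0.0742] F [-3.3  0.2  6.2] gap 0.0212
  meanF [-2.93 -0.48  6.29]
-0.072 42.77 [0.5365 0.0708 0.0749] fx [-0.0001 -0.0718] F [-2.2 -0.5  5.4] gap 0.0208
  meanF [-2.77 -1.47  5.82]
-0.07 43.35 [0.5364 0.0723 0.0749] fx [-0.0001 -0.0704] F [-2.7 -3.8  6.9] gap 0.0211
  meanF [-2.69 -3.02  6.64]
-0.068 43.93 [0.5363 0.0738 0.0749] fx [-0.0001 -0.0689] F [-3.  -4.   7.2] gap 0.0214
  meanF [-2.76 -3.55  6.34]
-0.066 44.52 [0.5363 0.0753 0.0749] fx [-0.0001 -0.0674] F [-2.6 -5.   6.9] gap 0.0211
  meanF [-2.81 -4.64  6.66]
```

View pics/jaw1.png

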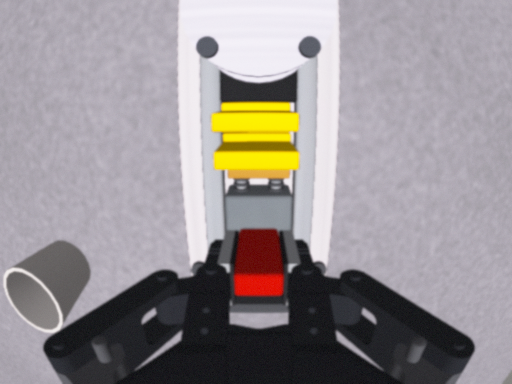

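```bash
python3 - <<'E'
from h import *
for y in (-.064,-.0625):
    move_l([*fx(0,y),.0745],feed=.02);sleep(.3)
    F=[]
    for _ in range(8): sleep(.03);F.append(sense()['wrist_force'])
    st(str(y));print('  meanF',np.mean(F,0).round(2))
snap('jaw2')
for f in('jaw1','jaw2'):
    w=WV(f);C=w.cloud();hsv=cv2.cvtColor(w.p,cv2.COLOR_RGB2HSV)
    red=((hsv[...,0]<8)|(hsv[...,0]>172))&(hsv[...,1]>150)&(abs(C[...,2]-.087)<.004);q=tofx(C[red]);print('red',np.percentile(q,[1,99],axis=0)[:,1])
    ye=(hsv[...,0]>22)&(hsv[...,0]<35)&(hsv[...,1]>170)&(C[...,2]>.067)&(C[...,2]<.08)
    n,l,s_,c=cv2.connectedComponentsWithStats(ye.astype(np.uint8))
    for i in range(1,n):
        if s_[i,4]>30: q=tofx(C[l==i]);print('fin',cv2.minAreaRect((q*1000).astype(np.float32)))
    br=(hsv[...,0]>10)&(hsv[...,0]<21)&(hsv[...,1]>120)&(abs(C[...,2]-.037)<.004);q=tofx(C[br]);print('brass',len(q),np.percentile(q[:,1],[2,98]))
    v=[ (r,w.p[r,258].tolist(),tofx(C[r,258])[1].round(4),C[r,258,2].round(3)) for r in range(140,200,4)]
    
    gr=(hsv[...,1]<60)&(abs(C[...,2]-.038)<.003)&(abs(tofx(C)[...,0])<.012)&(tofx(C)[...,1]<-.03);print('carriage front',np.percentile(tofx(C[gr])[:,1],[95,99]))
cv2.imwrite('pics/jaw2c.png',cv2.resize(w.p[60:320,180:340],(480,780))[:590,:,::-1])
E
```

```text
-0.064 45.38 [0.5362 0.0769 0.0749] fx [-0.0001 -0.0658] F [-1.7 -5.7  5.2] gap 0.0213
  meanF [-2.41 -5.45  6.31]
-0.0625 46.2 [0.5362 0.0779 0.0749] fx [-0.0001 -0.0647] F [-2.  -6.5  6.6] gap 0.0212
  meanF [-2.43 -6.55  6.55]
red [-0.07312208 -0.06100132]
fin ((-1.3932819366455078, -0.2046194076538086), (8.010114669799805, 35.03170394897461), 89.89325714111328)
fin ((-0.9434680938720703, -16.13336181640625), (8.34571361541748, 35.270626068115234), 89.97346496582031)
brass 453 [-0.033173   -0.02882866]
carriage front [-0.04295286 -0.04247176]
red [-0.07045747 -0.05846222]
fin ((-1.4557008743286133, -0.2845625877380371), (8.40109920501709, 34.781864166259766), 89.94140625)
fin ((-1.003173828125, -16.110645294189453), (8.29690933227539, 34.757530212402344), 89.75688171386719)
brass 333 [-0.0328741  -0.02968787]
carriage front [-0.04040754 -0.03998519]
```

View pics/jaw2c.png

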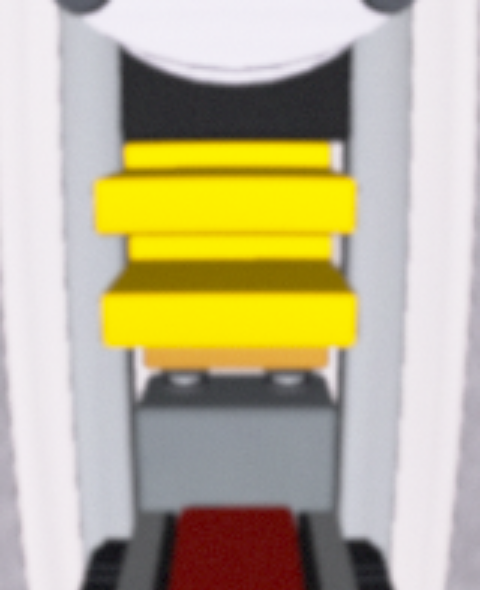

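```bash
python3 - <<'E'
from h import *
sleep(.4);st('final');finish_job()
E
```

```text
final 46.65 [0.5361 0.0779 0.0749] fx [-0.0001 -0.0648] F [-3.4 -6.3  6.5] gap 0.0213
the job is handed in; nothing more can be done
```

The job is handed in at 46.7 s. Two yellow spacers stand upright in the channel against the chamber's foot. The jaw is held forward on them with the nose spring about half-way in.

**Mishap on the way:** I carried the first spacer over the fixture too low. It caught the red post, tilted in the grip, and dragged the jaw forward about 17 mm. I then:
- stood the spacer upright on the open bench;
- pulled the jaw fully back, which the camera confirmed;
- gripped the spacer again and placed it properly.

**Spacer count:** the starting gap measured about 43 to 44 mm. After two spacers about 11 mm was left, too little for a third at 16 mm.

**Last checks:**
- **Stack:** both spacers stood square and side by side after clamping, with their fins 15.8 mm apart. The rear one stopped against the front one. I did not see the front one's contact with the foot directly; I inferred it from where it stopped.
- **Nose spring:** the readings disagree slightly. Distances in the images put it 7 to 8 mm in. The push of about 6.5 N suggests 6 to 7.5 mm, depending on jaw friction. Half-way is 7 mm.
- **Bystanders:** I did not touch the bottle, cup, syringe or the green and turquoise look-alikes.

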